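# Set the height gauge on a terminal block and hold the back-light shutter half open

### The arm

A 6-joint arm with a two-finger parallel gripper is mounted at the origin on a cart in front of the work surface, level with it; the furniture and walls round the work are solid. World frame = base frame: x ahead of the robot, y to its left, z up, the work surface at z = 0. Lengths are in m, angles in rad, forces in N, time in s.
With the tool pointing down it reaches from about 0.3 to 0.875 m from the base axis. Payload 6.4 kg.
Tool frame: the origin (TCP) lies at the centre of the arm's flange, where the gripper is bolted on; the fingertips stand 173 mm ahead of it and the grasp point (between the pads) lies 155 mm ahead of it; z points along the fingers, x is the direction in which the jaws open and shut, and the axes are right-handed (so a half turn about z gives the same grasp; the last joint's range is limited). The gripper opens to 85 mm and grips with 20 to 120 N. Pads are 22 mm wide; open, the fingers measure 114 mm over their backs; the gripper's body (76 mm by 85 mm) begins 54 mm behind the grasp point. The pads swing forward as they close: fully open they stand 13 mm farther back than shut.
Start: joints at [-1.47, 0.181, 1.607, -0, 1.354, -0.206], TCP at [0.174, -0.548, 0.405] pointing down, gripper open.
Joint ranges: [-2.99, 2.99], [-0.89, 2.07], [0.3, 2.58], [-1.14, 4.28], [0, 2.63], [-3.12, 3.12]. Speed limits (rad/s): [2.57, 2.57, 3.01, 3.14, 3.14, 3.14].

### API

Orientations are given as a unit quaternion [w, x, y, z].
In Python, from bench import ctrl gives the robot as it stands. The module is installed in compiled form; this text tells all that it offers.
- The arm moves only by the tool move_arm, never from a script. Its argument "moves" is a list of rows, each an object of numbers: "gripper": the opening in per cent of the stroke, from 0 (shut) to 100 (fully open); "x", "y", "z": the shift along the tool's x, y, z in cm; "roll": the turn about the tool's z in degrees. In form: [{"gripper": .., "x": .., "y": .., "z": .., "roll": ..}, ...]. A call has 1 to 5 rows; each row shifts and turns the commanded pose from where the row before left it, along the tool's axes as they then stand; what a row does not reach is not made up. A row lasts 1/8 s, in which the tool goes at most 62.5 mm and 10.7 degrees, less where a joint would pass 70% of its speed; a pose out of reach is approached as far as the arm can. A call is refused whole if a number of a shift passes 6.25 or a number of a turn 10.7, either way. A call with a gripper value outside its range is refused whole. The fingers move at their own pace and stop on an object; the grip force is fixed at half the most. Time passes only in rows, so rows that do not move let the fingers close. It gives the time, the measured TCP pose, the force and the opening at its end, in the units of the state.
- ctrl.get_obs(): the state, without advancing time (a new reading comes with each control period).
- ctrl.camera(name): name is "scene" or "side" or "wrist"; returns a dict with "img" (480x640x3 uint8, red, green, blue), "fx", "fy", "cx", "cy" (pixels), "world_from_camera" (4x4, takes a point from camera to world coordinates); the wrist camera has in their place "tool_from_camera" (4x4, takes a point from camera to tool coordinates, whose origin is the TCP and whose axes are the tool frame's). Camera axes: x right, y up, looking along -z (the intrinsics and any distortion apply to the point x, -y, -z); pixel columns grow to the right and rows downward; lengths in m; the calibration is good to about 2 mm. The wrist camera is an equidistant fisheye: a pixel r from the principal point sees the ray r / f radians off the axis. A picture is of the moment at which its call begins: read the wrist's pose just before it. There is no depth.
- ctrl.hand_in(): hands the job in, once; it reports no verdict.
The state is a dict: "time_s": time; "q": joint angles; "dq": joint speeds; "joint_efforts": joint torques, N m; "eef_pos": TCP position; "eef_rot": TCP orientation; "wrist_force": force on the tool from outside, world axes, zero at the start; "torque": the same for the moment, N m; "opening": opening from 0.0 (shut) to 1.0 (fully open).
Only numpy, scipy, OpenCV 4.12 (cv2) and the standard library are available. Lean on these libraries where they do the work, as an engineer would, in place of code of your own. Each camera call takes 0.05 s, during which the arm holds its last target. There are 200 camera calls.

### The job

Check the white terminal block on the gauge stage against the back light: press the gauge's knob down until the sprung foot stands on the block and is pushed in about half of its 16 mm stroke, and let go of the knob. Then, with the fingers on the black grip tab, slide the light box's sprung shutter to the left against its spring to half of its 50 mm travel and finish while holding it there, without letting go. Leave the block on its stage and do not disturb the other things on the bench.

Things in the scene. Friction and masses are not known exactly. Their poses are not given: they have to be found in the camera images.
- gauge: fixed bench height gauge: dark steel base (100 mm in x, 135 mm in y, 18 mm high), grey C-frame. Origin on the bench under the vertical spindle axis; z up, x away from the robot towards the light box, y left. Column at y = -68 mm (36x30 mm), head z = 125 to 149 mm over y = -85 to +23 mm, bush round the spindle up to z = 151 mm. Yaw 0.25 to 0.50 rad.
- gauge_spindle (a joint): how far the gauge's spindle has been pushed down, m: 0 at the top, up to 0.058. A friction brake of about 8 N holds the spindle wherever it is left, so it is pushed down with about 10 N and does not spring back. Starts at 0 to 0.006.
- knob_top (a point): centre of the top of the black round knob on the spindle (30 mm diameter, 23 mm high, on a 14 mm spindle, the highest part of the gauge with nothing above it); moves with the spindle, 236 mm above the bench at spindle 0. Pinch it across its diameter or press its top.
- gauge_foot (a joint): how far the sprung foot is pushed up into the spindle, m: 0 = fully out, 0.016 = bottomed. Force 1.5 N when out rising to 3.9 N when bottomed; it is only pushed in once the foot stands on the block. Half stroke is 0.008.
- foot_tip (a point): centre of the underside of the sprung foot (10 mm diameter tip on a 7 mm brass stem); with the foot fully out it is 141 mm below knob_top. At half stroke it is 133 mm below knob_top.
- stage: round steel stage, 54 mm diameter, that carries the block under the foot, at a height that varies by 12 mm; fixed. Origin at the centre of the disc's underside, its top is 8 mm above that.
- block: white ceramic terminal block, 26 mm along its x, 42 mm along its y, flat top 19 mm above its underside (four small screw heads stand 3 mm higher near the corners); lies loose on the stage under the foot. Origin at the centre of its underside, z up.
- light_box: fixed grey light housing behind the gauge, 50 mm in x, 124 mm in y, 120 mm high; origin at the centre of its underside, z up, x away from the robot, y left. White window about 50 mm wide in the right half of its front, covered by the steel shutter. Marks on the top plate show the tab pointer's place for closed, half (longest mark) and open, 25 mm apart.
- shutter (a joint): opening of the steel shutter, m: 0 = closed (where its spring returns it), 0.050 = fully open. It slides along the light box's +y (to the left). Spring force about 3 N at 0, 6.8 N at half travel (0.025), 10.5 N at 0.050; it springs shut when let go.
- tab_top (a point): centre of the top of the black upright grip tab on the shutter: 16 mm in the light box's x, 12 mm in its y, 34 mm high; its top is 158 mm above the bench, its foot 4 mm above the housing's top plate. Moves with the shutter. In the light box's frame it is at x = -24 mm, y = -28 mm + shutter opening. Pinch it across its 12 mm (along y).
- spare_block: white terminal block of the same kind, lying on the bench left of the gauge; a loose bystander. Origin at the centre of its underside, z up.
- gland: brass cable gland, 19x22x24 mm, on the bench left of the gauge; a loose bystander. Origin at the centre of its underside, z up.
- clip: black crocodile clip, 76 mm long, on the bench right of the gauge; a loose bystander. Origin at the centre of its underside, z up.
- tape: roll of black tape, 62 mm across, 19 mm high, flat on the bench well to the right of the light box, between the two wire coils; a loose bystander. Origin at the centre of its underside, z up.

How it is judged:
On the way:
1. the gauge stands on the block with its foot pushed in 4 to 12 mm, the knob let go, the shutter still closed (value of joint gauge_foot between 0.004 and 0.012 m and contact force between gauge_foot and block above 1 N and contact force between each of the arm, the fingers and gauge_spindle below 0.2 N and contact force between the arm and block below 0.2 N and horizontal distance between block and stage below 0.01 m and angle between block's own z axis and vertical below 0.1 rad and value of joint shutter below 0.006 m), for 0.3 s.
At the end, for the whole second after the job is handed in: the fingers hold the shutter still at 20 to 30 mm of its 50 mm travel (contact force over 3 N); the gauge, no longer touched, stands on the block with its foot pushed in 4 to 12 mm; the block lies flat on the stage, centred within 10 mm (value of joint gauge_foot between 0.004 and 0.012 m and contact force between gauge_foot and block above 1 N and contact force between each of the arm, the fingers and gauge_spindle below 0.2 N and contact force between the arm and block below 0.2 N and horizontal distance between block and stage below 0.01 m and angle between block's own z axis and vertical below 0.1 rad and value of joint shutter between 0.02 and 0.03 m and velocity of joint shutter between -0.01 and 0.01 m/s and contact force between the fingers and shutter above 3 N); the arm keeps its last pose, push and grip.
It fails at once if a bystander (white terminal block of the same kind) is moved more than 20 mm (distance of spare_block from where it was at the start of the episode above 0.02 m).
It fails at once if a bystander (brass cable gland) is moved more than 20 mm (distance of gland from where it was at the start of the episode above 0.02 m).
It fails at once if a bystander (black crocodile clip) is moved more than 20 mm (distance of clip from where it was at the start of the episode above 0.02 m).
It fails at once if a bystander (roll of black tape) is moved more than 20 mm (distance of tape from where it was at the start of the episode above 0.02 m).
It also fails if it takes over 45 s, if anything falls off the work surface, if the arm or the gripper's body presses on something with over 40 N, if the wrist force passes 120 N, or if a joint passes its speed limit or range.

## Working session

There is one attempt and no reset: what is moved stays moved. The work goes in short steps, Python scripts to look and compute and a tool call to move; the robot and the scene stay as the last step left them, time stands still between calls to the robot, and variables do not carry over. Pictures are saved under pics/ and viewed, about 8 in all and at most 12, crops included, and the job is handed in when it is done.

Besides the shell and the picture viewer there is one more tool, called after "Call:" by a JSON object that holds its "method" and its "body", one argument or row to a line. move_arm: Moves the arm, as the interface text tells. Its arguments: {"type":"object","properties":{"moves":{"type":"array","items":{"type":"object","properties":{"gripper":{"type":"number"},"x":{"type":"number"},"y":{"type":"number"},"z":{"type":"number"},"roll":{"type":"number"}}}}},"required":["moves"]}

```bash
mkdir -p pics
cat > h.py <<'E'
import numpy as np, cv2
from bench import ctrl
def ray(c,u,v):
    d=np.array([(u-c["cx"])/c["fx"],-(v-c["cy"])/c["fy"],-1]);M=np.array(c["world_from_camera"])
    d=M[:3,:3]@d; return M[:3,3],d/np.linalg.norm(d)
def onz(c,u,v,z):
    o,d=ray(c,u,v); return o+d*(z-o[2])/d[2]
def tri(c1,p1,c2,p2):
    o1,d1=ray(c1,*p1);o2,d2=ray(c2,*p2)
    s=np.linalg.lstsq(np.c_[d1,-d2],o2-o1,rcond=None)[0]
    a=o1+s[0]*d1;b=o2+s[1]*d2; return (a+b)/2,np.linalg.norm(a-b)
def proj(c,p):
    M=np.linalg.inv(np.array(c["world_from_camera"]));q=M[:3,:3]@np.array(p)+M[:3,3]
    return c["cx"]+c["fx"]*q[0]/-q[2], c["cy"]-c["fy"]*q[1]/-q[2]
def save(c,n): cv2.imwrite("pics/%s.png"%n,c["img"][:,:,::-1])
E
python3 - <<'E'
from h import *
o=ctrl.get_obs();print(o)
for n in("scene","side"):
    c=ctrl.camera(n);save(c,n+"0");print(n,{k:c[k] for k in c if k!="img"})
E
```

```text
{'time_s': 0.0, 'q': array([-1.47029867e+00,  1.81540146e-01,  1.60797802e+00,  2.10061044e-05,
        1.35377896e+00, -2.06290486e-01]), 'dq': array([-7.07019943e-04,  3.56995889e-04,  9.74148377e-05,  6.36908679e-04,
       -7.19899232e-04,  2.05874814e-03]), 'joint_efforts': array([-9.41419894e-04, -4.44876623e+01, -3.51337194e+01, -4.05526189e-04,
        9.14472359e-03, -2.65315961e-06]), 'eef_pos': array([ 0.17364914, -0.54789956,  0.40379888]), 'eef_rot': array([-6.40496514e-04,  8.06843551e-01, -5.90764554e-01, -5.62291212e-04]), 'wrist_force': array([-0.67494879, -0.51669589, -0.29670108]), 'torque': array([ 0.01144987,  0.07401063, -0.01421204]), 'opening': 0.9990909564275693}
scene {'fx': 494.84580159714176, 'fy': 494.84580159714176, 'cx': 322.4758131141665, 'cy': 238.32576792717717, 'world_from_camera': array([[ 0.97367517, -0.13334403,  0.18486761,  0.62783321],
       [ 0.22746262,  0.6208679 , -0.75018918, -0.57206699],
       [-0.01474512,  0.77249105,  0.63485444,  0.75149362],
       [ 0.        ,  0.        ,  0.        ,  1.        ]])}
side {'fx': 437.6128689192919, 'fy': 437.6128689192919, 'cx': 321.3087219734101, 'cy': 240.94524449212955, 'world_from_camera': array([[-0.31431436, -0.61434304,  0.72373276,  1.06078272],
       [ 0.94919782, -0.21555827,  0.2292556 ,  0.31309314],
       [ 0.01516499,  0.75902389,  0.65088614,  0.71684145],
       [ 0.        ,  0.        ,  0.        ,  1.        ]])}
```

View pics/scene0.png

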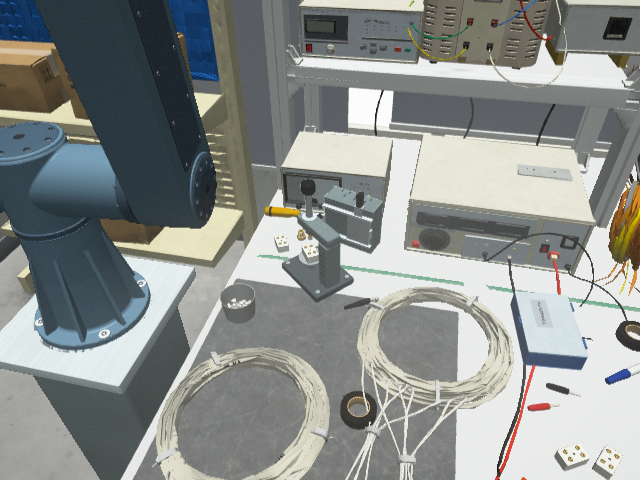

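View pics/side0.png

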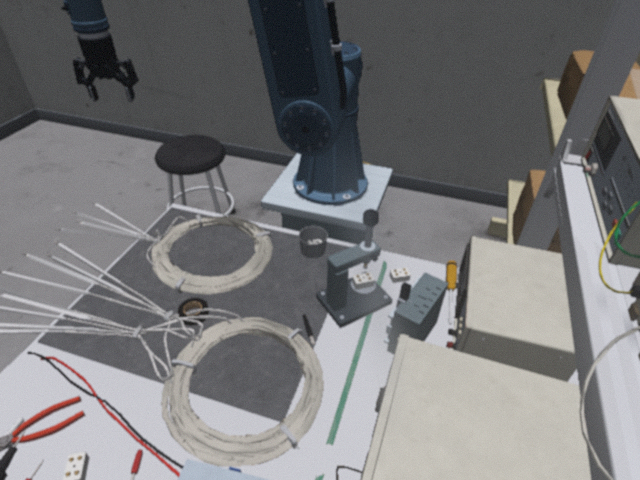

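Run:
```python
from h import *
a=cv2.imread("pics/scene0.png")[165:305,260:395];b=cv2.imread("pics/side0.png")[200:340,310:445]
f=lambda i:cv2.resize(i,(400,415),interpolation=cv2.INTER_CUBIC)
cv2.imwrite("pics/crop.png",np.hstack([f(a),f(b)]))
```

```text
(no output)
```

View pics/crop.png

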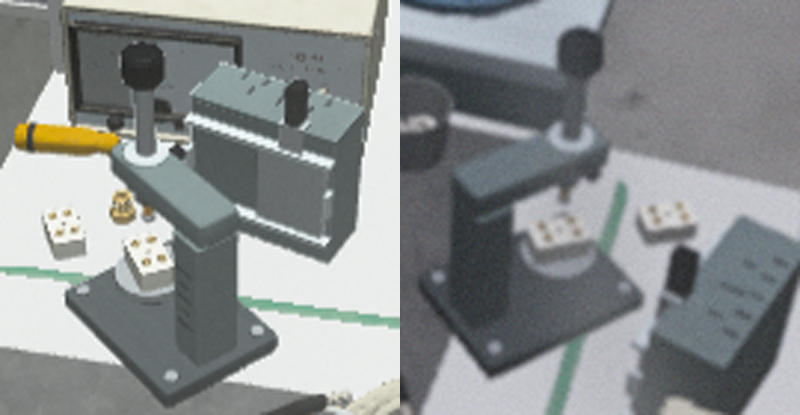

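```bash
cat > m.py <<'E'
from h import *
import pickle,os
S=ctrl.camera("scene");D=ctrl.camera("side")
k=2.963
s=lambda x,y:(260+x/k,165+y/k)
d=lambda x,y:(310+(x-400)/k,200+y/k)
np.set_printoptions(precision=4,suppress=True)
print("knob",tri(S,s(142,51),D,d(581,40)))
print("foot tip",tri(S,s(148,217),D,d(565,200)))
print("tab",tri(S,s(297,84),D,d(684,251)))
for p in[(190,113),(215,67),(363,103),(335,140)]:print("lbox S",onz(S,*s(*p),.12))
for p in[(740,217),(800,240),(655,330),(727,366)]:print("lbox D",onz(D,*d(*p),.12))
for p in[(67,295),(168,403),(277,343),(160,248)]:print("base S",onz(S,*s(*p),.018))
for p in[(420,283),(490,373),(641,300),(560,225)]:print("base D",onz(D,*d(*p),.018))
print("block",tri(S,s(149,248),D,d(560,232)))
print("head far corner S",onz(S,*s(112,150),.149))
for p in [(35,455+0)]:pass
E
python3 m.py
```

```text
knob (array([0.4107, 0.2039, 0.2286]), np.float64(0.003153222906602524))
foot tip (array([0.4099, 0.205 , 0.0883]), np.float64(0.002455826589203598))
tab (array([0.4993, 0.2945, 0.1558]), np.float64(0.0016085883914935596))
lbox S [0.4197 0.2937 0.12  ]
lbox S [0.4249 0.3575 0.12  ]
lbox S [0.5433 0.333  0.12  ]
lbox S [0.5299 0.2826 0.12  ]
lbox D [0.422  0.3224 0.12  ]
lbox D [0.4304 0.3621 0.12  ]
lbox D [0.5351 0.288  0.12  ]
lbox D [0.5483 0.3329 0.12  ]
base S [0.3492 0.1879 0.018 ]
base S [0.4483 0.0977 0.018 ]
base S [0.5104 0.171  0.018 ]
base S [0.4038 0.2544 0.018 ]
base D [0.4574 0.1142 0.018 ]
base D [0.5191 0.1851 0.018 ]
base D [0.421  0.2689 0.018 ]
base D [0.3667 0.1956 0.018 ]
block (array([0.4105, 0.2047, 0.0584]), np.float64(0.004785580493737676))
head far corner S [0.3868 0.2001 0.149 ]
```

Call:
{"method": "move_arm", "body": {
  "moves": [
    {"gripper": 100,"x": -4.96,"y": -3.485,"z": -0.3},
    {"gripper": 100,"x": -4.96,"y": -3.485,"z": -0.3},
    {"gripper": 100,"x": -4.96,"y": -3.485,"z": -0.3},
    {"gripper": 100,"x": -4.96,"y": -3.485,"z": -0.3},
    {"gripper": 100,"x": -4.96,"y": -3.485,"z": -0.3}
  ]
}}

```text
validation failed for argument at $.mo...
```

Call:
{"method": "move_arm", "body": {
  "moves": [
    {"gripper": 100,"x": -4.96,"y": -3.485,"z": -0.3},
    {"gripper": 100,"x": -4.96,"y": -3.485,"z": -0.3},
    {"gripper": 100,"x": -4.96,"y": -3.485,"z": -0.3},
    {"gripper": 100,"x": -4.96,"y": -3.485,"z": -0.3}
  ]
}}

```text
validation failed for argument at $.mo...
```

Call:
{"method": "move_arm", "body": {
  "moves": [
    {"gripper": 100,"x": -4.9,"y": -3.5,"z": -0.3,"roll": 0},
    {"gripper": 100,"x": -4.9,"y": -3.5,"z": -0.3,"roll": 0},
    {"gripper": 100,"x": -4.9,"y": -3.5,"z": -0.3,"roll": 0},
    {"gripper": 100,"x": -4.9,"y": -3.5,"z": -0.3,"roll": 0},
    {"gripper": 100,"x": -4.9,"y": -3.5,"z": -0.3,"roll": 0}
  ]
}}

```text
time_s: 0.82
eef_pos: [0.2666, -0.2599, 0.4197]
eef_rot: [-0.0, 0.807, -0.591, 0.0]
wrist_force: [1.7, -0.2, 0.9]
opening: 1.002
```

Call:
{"method": "move_arm", "body": {
  "moves": [
    {"gripper": 100,"x": -5,"y": -3.5,"z": -0.5,"roll": 0},
    {"gripper": 100,"x": -5,"y": -3.5,"z": -0.5,"roll": 0},
    {"gripper": 100,"x": -5,"y": -3.5,"z": -0.5,"roll": 0},
    {"gripper": 100,"x": -5,"y": -3.5,"z": -0.5,"roll": 0},
    {"gripper": 100,"x": -5,"y": -3.5,"z": -0.5,"roll": 0}
  ]
}}

```text
time_s: 1.45
eef_pos: [0.3578, 0.0315, 0.4452]
eef_rot: [-0.0, 0.807, -0.591, 0.001]
wrist_force: [0.8, -0.8, 0.9]
opening: 0.998
```

Call:
{"method": "move_arm", "body": {
  "moves": [
    {"gripper": 100,"x": -5,"y": -3.5,"z": 0,"roll": 0},
    {"gripper": 100,"x": -5,"y": -3.5,"z": 0,"roll": 0},
    {"gripper": 100,"x": 0,"y": 0,"z": 0,"roll": -10},
    {"gripper": 100,"x": 0,"y": 0,"z": 0,"roll": -10},
    {"gripper": 100,"x": 0,"y": 0,"z": 0,"roll": -10}
  ]
}}

```text
time_s: 2.08
eef_pos: [0.3942, 0.1463, 0.4444]
eef_rot: [0.0, 0.934, -0.359, -0.0]
wrist_force: [0.3, -1.3, -0.2]
opening: 1.003
```

Call:
{"method": "move_arm", "body": {
  "moves": [
    {"gripper": 100,"x": 0,"y": 0,"z": 0,"roll": -10},
    {"gripper": 100,"x": 0,"y": 0,"z": 0,"roll": -10},
    {"gripper": 100,"x": 0,"y": 0,"z": 0,"roll": -10},
    {"gripper": 100,"x": 0,"y": 0,"z": 0,"roll": 0}
  ]
}}

```text
time_s: 2.58
eef_pos: [0.3943, 0.1459, 0.4446]
eef_rot: [0.0, 0.994, -0.109, -0.0]
wrist_force: [-0.1, -0.3, 0.0]
opening: 0.997
```

Run:
```python
from h import *
o=ctrl.get_obs();c=ctrl.camera("wrist");save(c,"w1");print(o["eef_pos"],o["eef_rot"],{k:c[k] for k in c if k!="img"},o['q'])
```

```text
[0.39427084 0.1458887  0.44457884] [ 1.63459041e-05  9.94045300e-01 -1.08967577e-01 -9.58379858e-05] {'fx': 371.64829954431775, 'fy': 371.64829954431775, 'cx': 327.8650101533247, 'cy': 237.60399570343992, 'tool_from_camera': array([[ 9.99999745e-01,  4.99375380e-05, -7.12736582e-04,
         2.95480761e-05],
       [-1.43417945e-04, -9.63221363e-01, -2.68709110e-01,
        -6.69904505e-02],
       [-6.99941773e-04,  2.68709143e-01, -9.63221110e-01,
         3.18215877e-02],
       [ 0.00000000e+00,  0.00000000e+00,  0.00000000e+00,
         1.00000000e+00]])} [ 7.03833425e-02 -2.20050978e-01  1.91980401e+00  2.08525260e-06
  1.44203405e+00  2.88751842e-01]
```

View pics/w1.png

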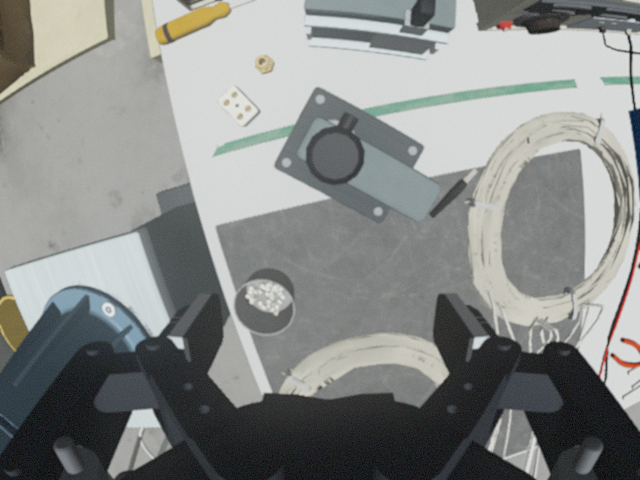

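```bash
cat >> h.py <<'E'
from scipy.spatial.transform import Rotation as R
def wray(o,c,u,v):
    x,y=u-c["cx"],v-c["cy"];r=np.hypot(x,y);t=r/c["fx"]
    d=np.array([np.sin(t)*x/r,-np.sin(t)*y/r,-np.cos(t)]);T=np.array(c["tool_from_camera"])
    q=o["eef_rot"];W=R.from_quat([q[1],q[2],q[3],q[0]]).as_matrix()
    return W@T[:3,3]+o["eef_pos"],W@T[:3,:3]@d
def wz(o,c,u,v,z):
    p,d=wray(o,c,u,v);return p+d*(z-p[2])/d[2]
def totool(o,p):
    q=o["eef_rot"];return R.from_quat([q[1],q[2],q[3],q[0]]).as_matrix().T@(np.array(p)-o["eef_pos"])
E
python3 - <<'E'
from h import *
np.set_printoptions(precision=4,suppress=True)
o=ctrl.get_obs();c=ctrl.camera("wrist")
g=cv2.cvtColor(c["img"],cv2.COLOR_RGB2GRAY)
print(cv2.HoughCircles(g[110:210,280:390],cv2.HOUGH_GRADIENT,1,50,param1=80,param2=15,minRadius=20,maxRadius=40))
for z in(.23,.236):
    p=wz(o,c,335,155,z);print(p,totool(o,p))
for uv in [(318,88),(424,150),(378,220),(276,165)]:print("base",wz(o,c,*uv,.018))
for uv in [(307,27),(442,45)]:print("rail",wz(o,c,*uv,.12))
E
```

```text
[[[51.5 38.5 29.3]]]
[0.4105 0.2016 0.23  ] [ 0.0036 -0.0579  0.2146]
[0.4104 0.2019 0.236 ] [ 0.0035 -0.0582  0.2086]
base [0.4104 0.2641 0.018 ]
base [0.5075 0.1767 0.018 ]
base [0.4431 0.1113 0.018 ]
base [0.3487 0.1942 0.018 ]
rail [0.4126 0.3017 0.12  ]
rail [0.5155 0.2679 0.12  ]
```

Call:
{"method": "move_arm", "body": {
  "moves": [
    {"gripper": 0,"x": 0.3,"y": -6.0,"z": 0,"roll": 0},
    {"gripper": 0,"x": 0,"y": 0,"z": 0,"roll": 0},
    {"gripper": 0,"x": 0,"y": 0,"z": 0,"roll": 0},
    {"gripper": 0,"x": 0,"y": 0,"z": 0,"roll": 0},
    {"gripper": 0,"x": 0,"y": 0,"z": 0,"roll": 0}
  ]
}}

```text
time_s: 3.3
eef_pos: [0.4102, 0.2031, 0.4448]
eef_rot: [-0.0, 0.994, -0.109, 0.0]
wrist_force: [-0.4, 0.7, 0.3]
opening: -0.001
```

Call:
{"method": "move_arm", "body": {
  "moves": [
    {"gripper": 0,"x": 0,"y": 0,"z": 1.5,"roll": 0},
    {"gripper": 0,"x": 0,"y": 0,"z": 0.5,"roll": 0},
    {"gripper": 0,"x": 0,"y": 0,"z": 0.5,"roll": 0},
    {"gripper": 0,"x": 0,"y": 0,"z": 0.3,"roll": 0},
    {"gripper": 0,"x": 0,"y": 0,"z": 0,"roll": 0}
  ]
}}

```text
time_s: 3.92
eef_pos: [0.4102, 0.2039, 0.4165]
eef_rot: [0.0, 0.994, -0.108, -0.0]
wrist_force: [-0.3, 0.7, -0.2]
opening: -0.001
```

Run:
```python
from h import *
o=ctrl.get_obs();print(o["eef_pos"],o["wrist_force"])
c=ctrl.camera("wrist");a=c["img"][:,:,::-1]
S=ctrl.camera("scene")["img"][150:300,240:390,::-1];D=ctrl.camera("side")["img"][190:340,300:450,::-1]
f=lambda i:cv2.resize(i,(400,400),interpolation=cv2.INTER_CUBIC)
cv2.imwrite("pics/p1.png",np.hstack([f(S),f(D)]));cv2.imwrite("pics/w2.png",a)
```

```text
[0.41018872 0.20387535 0.41652176] [-0.32499057  0.6908836  -0.24381937]
```

View pics/p1.png

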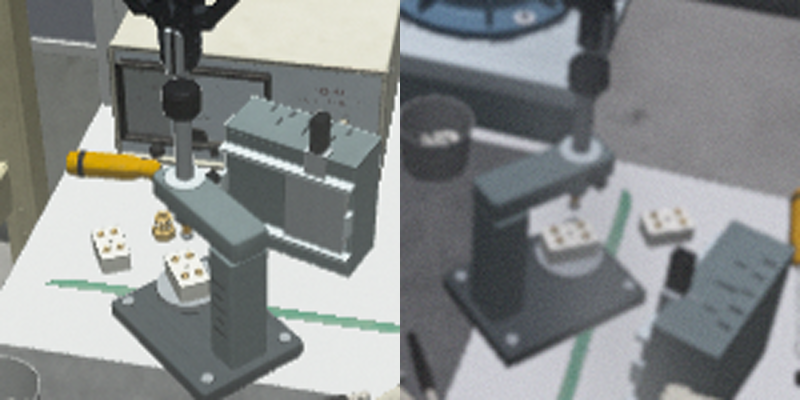

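Call:
{"method": "move_arm", "body": {
  "moves": [
    {"gripper": 0,"x": 0,"y": 0,"z": 0.4,"roll": 0},
    {"gripper": 0,"x": 0,"y": 0,"z": 0.4,"roll": 0},
    {"gripper": 0,"x": 0,"y": 0,"z": 0.2,"roll": 0},
    {"gripper": 0,"x": 0,"y": 0,"z": 0,"roll": 0}
  ]
}}

```text
time_s: 4.58
eef_pos: [0.4101, 0.2038, 0.4064]
eef_rot: [0.0, 0.994, -0.108, -0.0]
wrist_force: [0.1, 0.1, 0.3]
opening: -0.002
```

Call:
{"method": "move_arm", "body": {
  "moves": [
    {"gripper": 0,"x": 0,"y": 0,"z": 0.2,"roll": 0},
    {"gripper": 0,"x": 0,"y": 0,"z": 0.2,"roll": 0},
    {"gripper": 0,"x": 0,"y": 0,"z": 0.2,"roll": 0}
  ]
}}

```text
time_s: 4.95
eef_pos: [0.4103, 0.2039, 0.4016]
eef_rot: [-0.0, 0.994, -0.108, 0.0]
wrist_force: [-2.4, -0.6, 5.6]
opening: -0.0
```

Call:
{"method": "move_arm", "body": {
  "moves": [
    {"gripper": 0,"x": 0,"y": 0,"z": 0.2,"roll": 0},
    {"gripper": 0,"x": 0,"y": 0,"z": 0.2,"roll": 0},
    {"gripper": 0,"x": 0,"y": 0,"z": 0.2,"roll": 0}
  ]
}}

```text
time_s: 5.32
eef_pos: [0.4103, 0.2039, 0.3957]
eef_rot: [-0.0, 0.994, -0.108, 0.0]
wrist_force: [-3.7, -0.4, 6.4]
opening: 0.002
```

Call:
{"method": "move_arm", "body": {
  "moves": [
    {"gripper": 0,"x": 0,"y": 0,"z": 0.2,"roll": 0},
    {"gripper": 0,"x": 0,"y": 0,"z": 0.2,"roll": 0}
  ]
}}

```text
time_s: 5.58
eef_pos: [0.4103, 0.2039, 0.3916]
eef_rot: [-0.0, 0.994, -0.108, 0.0]
wrist_force: [-2.4, 0.0, 7.6]
opening: -0.0
```

Call:
{"method": "move_arm", "body": {
  "moves": [
    {"gripper": 0,"x": 0,"y": 0,"z": 0.2,"roll": 0},
    {"gripper": 0,"x": 0,"y": 0,"z": 0.2,"roll": 0}
  ]
}}

```text
time_s: 5.82
eef_pos: [0.4103, 0.2039, 0.3876]
eef_rot: [-0.0, 0.994, -0.108, 0.0]
wrist_force: [-2.8, -0.5, 6.3]
opening: -0.002
```

Call:
{"method": "move_arm", "body": {
  "moves": [
    {"gripper": 0,"x": 0,"y": 0,"z": 0.2,"roll": 0},
    {"gripper": 0,"x": 0,"y": 0,"z": 0.2,"roll": 0}
  ]
}}

```text
time_s: 6.08
eef_pos: [0.4103, 0.2039, 0.3836]
eef_rot: [-0.0, 0.994, -0.108, 0.0]
wrist_force: [-2.9, -1.0, 6.6]
opening: 0.003
```

Call:
{"method": "move_arm", "body": {
  "moves": [
    {"gripper": 0,"x": 0,"y": 0,"z": 0.2,"roll": 0}
  ]
}}

```text
time_s: 6.2
eef_pos: [0.4103, 0.2039, 0.3816]
eef_rot: [-0.0, 0.994, -0.108, 0.0]
wrist_force: [-2.9, -1.2, 6.6]
opening: 0.001
```

Run:
```python
from h import *
o=ctrl.get_obs();print(o["eef_pos"],o["wrist_force"])
S=ctrl.camera("scene")["img"][195:285,260:350,::-1];D=ctrl.camera("side")["img"][220:310,330:420,::-1]
f=lambda i:cv2.resize(i,(400,400),interpolation=cv2.INTER_CUBIC)
cv2.imwrite("pics/p2.png",np.hstack([f(S),f(D)]))
```

```text
[0.4103258  0.20389866 0.3816152 ] [-2.90695116 -1.24526924  6.64198958]
```

View pics/p2.png

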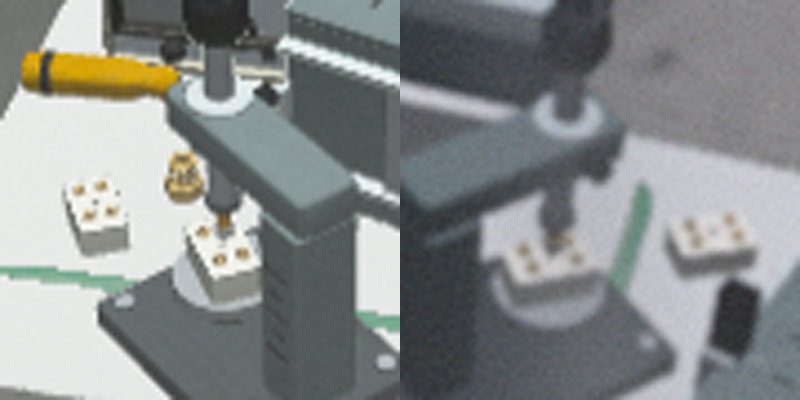

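Call:
{"method": "move_arm", "body": {
  "moves": [
    {"gripper": 0,"x": 0,"y": 0,"z": 0.2,"roll": 0}
  ]
}}

```text
time_s: 6.42
eef_pos: [0.4103, 0.2039, 0.3796]
eef_rot: [-0.0, 0.994, -0.108, 0.0]
wrist_force: [-3.5, -1.1, 6.9]
opening: -0.001
```

Call:
{"method": "move_arm", "body": {
  "moves": [
    {"gripper": 0,"x": 0,"y": 0,"z": 0.2,"roll": 0}
  ]
}}

```text
time_s: 6.55
eef_pos: [0.4103, 0.2039, 0.3776]
eef_rot: [-0.0, 0.994, -0.108, 0.0]
wrist_force: [-2.3, 0.5, 6.7]
opening: -0.002
```

Call:
{"method": "move_arm", "body": {
  "moves": [
    {"gripper": 0,"x": 0,"y": 0,"z": 0.2,"roll": 0}
  ]
}}

```text
time_s: 6.68
eef_pos: [0.4103, 0.2039, 0.3756]
eef_rot: [-0.0, 0.994, -0.108, 0.0]
wrist_force: [-3.1, -1.6, 6.4]
opening: 0.004
```

Call:
{"method": "move_arm", "body": {
  "moves": [
    {"gripper": 0,"x": 0,"y": 0,"z": 0.2,"roll": 0}
  ]
}}

```text
time_s: 6.8
eef_pos: [0.4103, 0.2039, 0.3737]
eef_rot: [-0.0, 0.994, -0.108, 0.0]
wrist_force: [-4.6, -0.4, 8.9]
opening: 0.004
```

Call:
{"method": "move_arm", "body": {
  "moves": [
    {"gripper": 0,"x": 0,"y": 0,"z": 0.2,"roll": 0}
  ]
}}

```text
time_s: 6.92
eef_pos: [0.4104, 0.2039, 0.3719]
eef_rot: [-0.0, 0.994, -0.108, 0.0]
wrist_force: [-4.7, -1.3, 8.9]
opening: -0.002
```

Call:
{"method": "move_arm", "body": {
  "moves": [
    {"gripper": 0,"x": 0,"y": 0,"z": 0.2,"roll": 0}
  ]
}}

```text
time_s: 7.05
eef_pos: [0.4103, 0.2039, 0.3699]
eef_rot: [-0.0, 0.994, -0.108, 0.0]
wrist_force: [-2.6, -1.3, 9.1]
opening: 0.002
```

Call:
{"method": "move_arm", "body": {
  "moves": [
    {"gripper": 0,"x": 0,"y": 0,"z": 0.2,"roll": 0}
  ]
}}

```text
time_s: 7.18
eef_pos: [0.4103, 0.2039, 0.3679]
eef_rot: [-0.0, 0.994, -0.108, 0.0]
wrist_force: [-3.6, -1.9, 9.3]
opening: 0.0
```

Run:
```python
from h import *
o=ctrl.get_obs();print(o["eef_pos"],o["wrist_force"])
S=ctrl.camera("scene")["img"][195:285,260:350,::-1];D=ctrl.camera("side")["img"][220:310,330:420,::-1]
f=lambda i:cv2.resize(i,(400,400),interpolation=cv2.INTER_CUBIC)
cv2.imwrite("pics/p3.png",np.hstack([f(S),f(D)]))
```

```text
[0.41033498 0.20391971 0.36788158] [-3.61078687 -1.93245797  9.30737798]
```

View pics/p3.png

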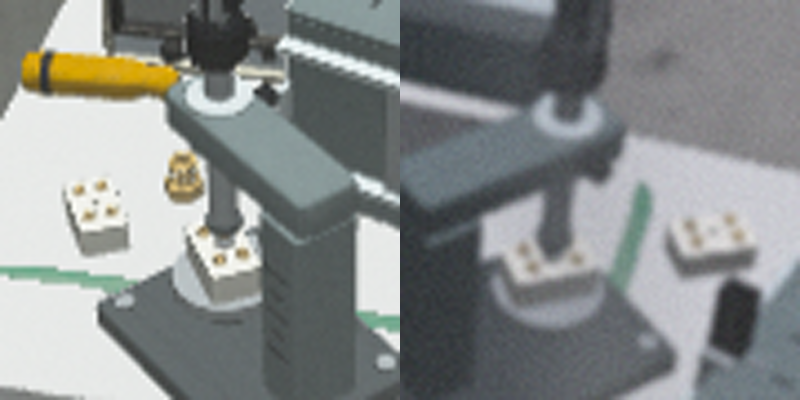

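Call:
{"method": "move_arm", "body": {
  "moves": [
    {"gripper": 0,"x": 0,"y": 0,"z": -1,"roll": 0},
    {"gripper": 0,"x": 0,"y": 0,"z": -3,"roll": 0},
    {"gripper": 0,"x": 0,"y": 0,"z": -4,"roll": 0},
    {"gripper": 50,"x": 3.4,"y": -2.5,"z": 0,"roll": 0},
    {"gripper": 50,"x": 3.3,"y": -2.5,"z": 0,"roll": 0}
  ]
}}

```text
time_s: 7.9
eef_pos: [0.4874, 0.2387, 0.4485]
eef_rot: [-0.001, 0.994, -0.108, 0.002]
wrist_force: [0.6, -0.4, 0.6]
opening: 0.417
```

Call:
{"method": "move_arm", "body": {
  "moves": [
    {"gripper": 50,"x": 0,"y": 0,"z": 0,"roll": 0},
    {"gripper": 50,"x": 0,"y": 0,"z": 0,"roll": 0},
    {"gripper": 50,"x": 0,"y": 0,"z": 0,"roll": 0}
  ]
}}

```text
time_s: 8.28
eef_pos: [0.4856, 0.2381, 0.4469]
eef_rot: [0.0, 0.994, -0.108, -0.0]
wrist_force: [-0.5, -0.2, -0.1]
opening: 0.499
```

Run:
```python
from h import *
o=ctrl.get_obs();c=ctrl.camera("wrist");save(c,"w3");print(o["eef_pos"],o["eef_rot"],o["wrist_force"],o['q'])
S=ctrl.camera("scene")["img"][170:290,260:380,::-1]
W=c["img"][0:300,180:480,::-1]
f=lambda i:cv2.resize(i,(400,400),interpolation=cv2.INTER_CUBIC)
cv2.imwrite("pics/p4.png",np.hstack([f(S),f(W)]))
```

```text
[0.48560651 0.23805819 0.44693301] [ 1.40407727e-05  9.94134633e-01 -1.08149575e-01 -2.94902026e-05] [-0.54811686 -0.2346399  -0.06117039] [ 2.36223819e-01  7.03951507e-02  1.64366554e+00 -6.57411901e-06
  1.42759697e+00  4.52947793e-01]
```

View pics/p4.png

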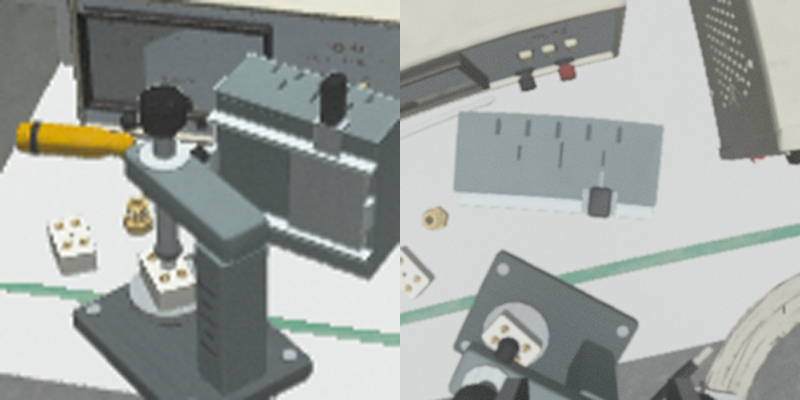

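Run:
```python
from h import *
np.set_printoptions(precision=4,suppress=True)
o=ctrl.get_obs();c=dict(ctrl.camera("wrist"))
w=lambda x,y:(180+(x-400)*.75,y*.75)
p=wz(o,c,*w(600,200),.158);print("tab",p,"tool",totool(o,p))
g=cv2.cvtColor(c["img"],cv2.COLOR_RGB2GRAY)[135:170,310:350]
m=(g<75).astype(np.uint8);n,l,st,ce=cv2.connectedComponentsWithStats(m);i=1+np.argmax(st[1:,4]);print(st[i],ce[i]+[310,135])
P=[totool(o,wz(o,c,*w(*q),.12)) for q in[(458,112),(663,126),(455,190),(658,206)]];print(np.array(P))
print("edge deg",[np.degrees(np.arctan2((b-a)[1],(b-a)[0])) for a,b in((P[0],P[1]),(P[2],P[3]))])
```

```text
tab [0.4999 0.294  0.158 ] tool [ 0.0017 -0.0576  0.2891]Traceback (most recent call last):
  File "<stdin>", line 7, in <module>
    return _wrapfunc(a, 'argmax', axis=axis, out=out, **kwds)
    return bound(*args, **kwds)
ValueError: attempt to get argmax of an empty sequence
```

Run:
```python
from h import *
np.set_printoptions(precision=4,suppress=True)
o=ctrl.get_obs();c=dict(ctrl.camera("wrist"))
w=lambda x,y:(180+(x-400)*.75,y*.75)
P=[totool(o,wz(o,c,*w(*q),.12)) for q in[(458,112),(663,126),(455,190),(658,206)]];print(np.array(P))
print("edge deg",[np.degrees(np.arctan2((b-a)[1],(b-a)[0])) for a,b in((P[0],P[1]),(P[2],P[3]))])
```

```text
[[-0.0833 -0.1122  0.3271]
 [ 0.039  -0.1012  0.3272]
 [-0.0858 -0.0643  0.3271]
 [ 0.0364 -0.053   0.3272]]
edge deg [np.float64(5.16120229195989), np.float64(5.287920309979168)]
```

Call:
{"method": "move_arm", "body": {
  "moves": [
    {"gripper": 45,"x": 0.2,"y": -5.8,"z": 0,"roll": 0},
    {"gripper": 45,"x": 0,"y": 0,"z": 0,"roll": 5.2},
    {"gripper": 45,"x": 0,"y": 0,"z": 4,"roll": 0},
    {"gripper": 45,"x": 0,"y": 0,"z": 4,"roll": 0},
    {"gripper": 45,"x": 0,"y": 0,"z": 0,"roll": 0}
  ]
}}

```text
time_s: 9.1
eef_pos: [0.4995, 0.294, 0.3635]
eef_rot: [0.002, 0.988, -0.153, -0.003]
wrist_force: [-0.4, -0.2, 0.9]
opening: 0.445
```

Call:
{"method": "move_arm", "body": {
  "moves": [
    {"gripper": 45,"x": 0,"y": 0,"z": 1,"roll": 0},
    {"gripper": 45,"x": 0,"y": 0,"z": 1,"roll": 0},
    {"gripper": 45,"x": 0,"y": 0,"z": 0,"roll": 0}
  ]
}}

```text
time_s: 9.48
eef_pos: [0.5008, 0.2944, 0.3466]
eef_rot: [0.0, 0.988, -0.153, -0.0]
wrist_force: [0.6, -0.7, 0.1]
opening: 0.45
```

Run:
```python
from h import *
np.set_printoptions(precision=4,suppress=True)
o=ctrl.get_obs();c=ctrl.camera("wrist");print(o["eef_pos"],o["eef_rot"],o["wrist_force"],o['q'])
S=ctrl.camera("scene")["img"][140:290,260:410,::-1]
W=c["img"][90:390,180:480,::-1]
f=lambda i:cv2.resize(i,(400,400),interpolation=cv2.INTER_CUBIC)
cv2.imwrite("pics/p5.png",np.hstack([f(S),f(W)]))
```

```text
[0.5008 0.2944 0.3466] [ 0.0001  0.9882 -0.1532 -0.0001] [ 0.6254 -0.7297  0.0643] [0.3273 0.251  1.6458 0.     1.2451 0.6349]
```

View pics/p5.png

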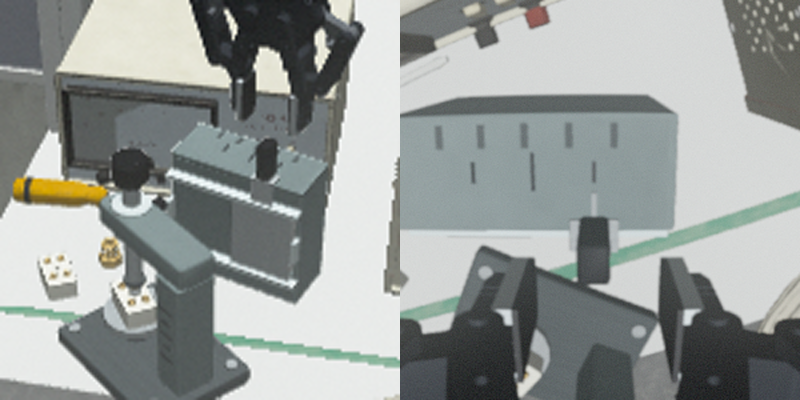

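Call:
{"method": "move_arm", "body": {
  "moves": [
    {"gripper": 45,"x": 0,"y": 0,"z": 2,"roll": 0},
    {"gripper": 45,"x": 0,"y": 0,"z": 1.5,"roll": 0},
    {"gripper": 45,"x": 0,"y": 0,"z": 1,"roll": 0},
    {"gripper": 45,"x": 0,"y": 0,"z": 0,"roll": 0}
  ]
}}

```text
time_s: 10.07
eef_pos: [0.5006, 0.2944, 0.3008]
eef_rot: [0.0, 0.988, -0.153, -0.001]
wrist_force: [-0.4, -1.4, -0.3]
opening: 0.452
```

Call:
{"method": "move_arm", "body": {
  "moves": [
    {"gripper": 0,"x": 0,"y": 0,"z": 0,"roll": 0},
    {"gripper": 0,"x": 0,"y": 0,"z": 0,"roll": 0},
    {"gripper": 0,"x": 0,"y": 0,"z": 0,"roll": 0},
    {"gripper": 0,"x": 0,"y": 0,"z": 0,"roll": 0}
  ]
}}

```text
time_s: 10.58
eef_pos: [0.4999, 0.2951, 0.3025]
eef_rot: [-0.0, 0.988, -0.153, -0.001]
wrist_force: [-7.0, 1.7, 4.6]
opening: 0.126
```

Call:
{"method": "move_arm", "body": {
  "moves": [
    {"gripper": 0,"x": -0.5,"y": 0,"z": -0.1,"roll": 0},
    {"gripper": 0,"x": -0.5,"y": 0,"z": 0,"roll": 0},
    {"gripper": 0,"x": -0.5,"y": 0,"z": 0,"roll": 0},
    {"gripper": 0,"x": -0.5,"y": 0,"z": 0,"roll": 0},
    {"gripper": 0,"x": -0.5,"y": 0,"z": 0,"roll": 0}
  ]
}}

```text
time_s: 11.2
eef_pos: [0.4775, 0.302, 0.3026]
eef_rot: [-0.0, 0.988, -0.153, 0.001]
wrist_force: [7.3, -0.1, -9.9]
opening: 0.127
```

Call:
{"method": "move_arm", "body": {
  "moves": [
    {"gripper": 0,"x": 0,"y": 0,"z": 0,"roll": 0},
    {"gripper": 0,"x": 0,"y": 0,"z": 0,"roll": 0}
  ]
}}

```text
time_s: 11.45
eef_pos: [0.4775, 0.302, 0.3026]
eef_rot: [-0.0, 0.988, -0.153, 0.001]
wrist_force: [6.2, 1.8, -7.5]
opening: 0.129
```

Run:
```python
from h import *
np.set_printoptions(precision=4,suppress=True)
o=ctrl.get_obs();c=ctrl.camera("wrist");print(o["eef_pos"],o["wrist_force"],o["opening"])
S=ctrl.camera("scene")["img"][170:290,260:380,::-1]
W=c["img"][90:390,180:480,::-1]
f=lambda i:cv2.resize(i,(400,400),interpolation=cv2.INTER_CUBIC)
cv2.imwrite("pics/p6.png",np.hstack([f(S),f(W)]))
```

```text
[0.4775 0.302  0.3026] [ 6.1589  1.7783 -7.5462] 0.12943286414066063
```

View pics/p6.png

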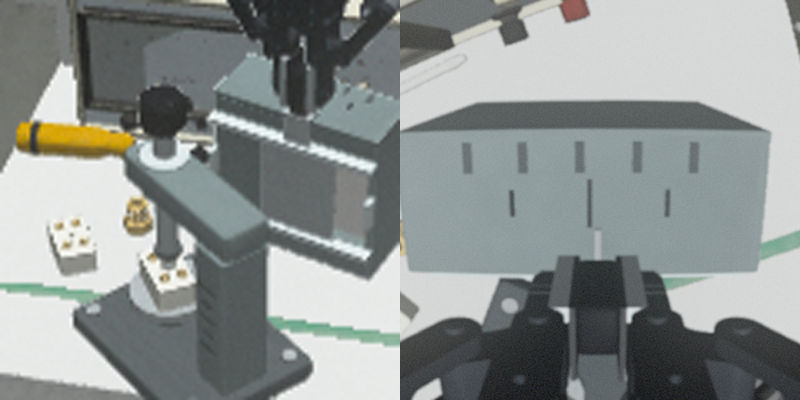

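Call:
{"method": "move_arm", "body": {
  "moves": [
    {"gripper": 0,"x": -0.2,"y": 0,"z": 0.1,"roll": 0},
    {"gripper": 0,"x": 0,"y": 0,"z": 0,"roll": 0},
    {"gripper": 0,"x": 0,"y": 0,"z": 0,"roll": 0},
    {"gripper": 0,"x": 0,"y": 0,"z": 0,"roll": 0}
  ]
}}

```text
time_s: 12.05
eef_pos: [0.4762, 0.3024, 0.3026]
eef_rot: [-0.0, 0.988, -0.153, 0.002]
wrist_force: [7.7, -1.9, -3.4]
opening: 0.13
```

Run:
```python
from h import *
np.set_printoptions(precision=4,suppress=True)
o=ctrl.get_obs();c=ctrl.camera("wrist");print(o["eef_pos"],o["wrist_force"],o["opening"],abs(o["dq"]).max())
S=ctrl.camera("scene")["img"][195:285,260:350,::-1]
W=c["img"][180:330,255:405,::-1]
f=lambda i:cv2.resize(i,(400,400),interpolation=cv2.INTER_CUBIC)
cv2.imwrite("pics/p7.png",np.hstack([f(S),f(W)]))
```

```text
[0.4762 0.3024 0.3026] [ 7.7341 -1.8906 -3.446 ] 0.13048931130324307 0.0013100462392275677
```

View pics/p7.png

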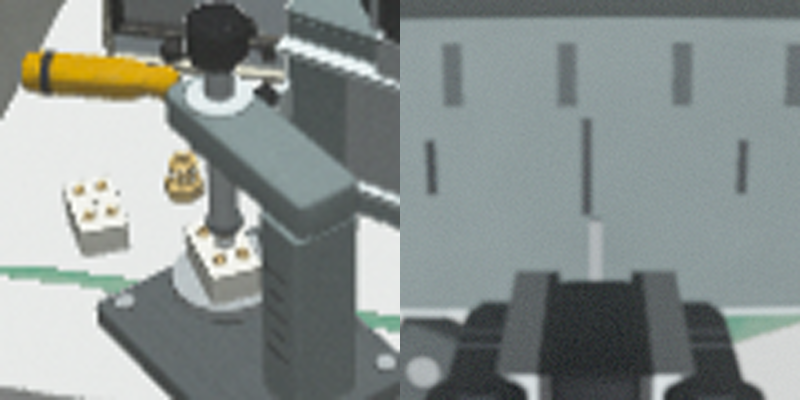

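```bash
python3 -c "
from bench import ctrl
print(ctrl.hand_in());o=ctrl.get_obs();print(o['eef_pos'],o['wrist_force'])"
```

```text
the job is handed in; nothing more can be done
None
the job is handed in; nothing more can be done
```

I pressed the gauge's knob down onto the block and let go. Then I gripped the shutter's tab, slid it to about half travel, and handed in while still holding it, at about 12 s of the 45 s allowed. The hand-in reports no verdict.

- **Gauge foot:** I estimate it is pushed in about 7 to 9 mm, against a target of 8 mm (4 to 12 allowed). Contact showed as a jump in wrist force from 6.6 to 8.9 N. I stopped about 7 mm below that point, at 9.3 N. The position reading gives about 7 mm, the force readings 8 to 9 mm, and the pictures roughly 9 mm. The brake measured about 6.6 N rather than the stated 8 N. In the last picture the foot still stood on the block, which lay flat on the stage.
- **Shutter:** the last wrist picture has the pointer about 1.3 mm short of the half mark, so it is open about 24 mm (20 to 30 allowed). The wrist force against the spring was about 7.7 N. The arm was still, and the fingers were closed on the tab at 13% opening. About 3.4 N of vertical load remained on the grip.
- **Bystanders:** the spare block and the gland looked unmoved in the last picture. I did not check the clip and the tape at the end, but the arm did not go near them.

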